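Seat a keyed index disc over its locating pin

ROBOT

A 6-joint arm with a two-finger parallel gripper is mounted at the origin on a cart in front of the work surface, level with it; the furniture and walls round the work are solid. World frame = base frame: x ahead of the robot, y to its left, z up, the work surface at z = 0. Lengths are in m, angles in rad, forces in N, time in s.
With the tool pointing down it reaches from about 0.375 to 0.975 m from the base axis. Payload 3.8 kg.
Tool frame: the origin (TCP) lies midway between the tips of the shut fingers; the grasp point (between the pads) lies 19 mm behind it; z points along the fingers, y is the direction in which the jaws open and shut (so a half turn about z gives the same grasp; the last joint's range is limited). The gripper opens to 85 mm and grips with 20 to 120 N. Pads are 22 mm wide; open, the fingers measure 114 mm over their backs; the gripper's body (76 mm by 85 mm) begins 54 mm behind the grasp point. The pads swing forward as they close: fully open they stand 13 mm farther back than shut.
Start: joints at [-1.151, 0.264, 1.604, -0, 1.274, -0.037], TCP at [0.298, -0.606, 0.2] pointing down, gripper open.
Joint ranges: [-2.63, 2.63], [-0.94, 2.18], [0.31, 2.57], [-1.31, 4.45], [0, 2.66], [-2.55, 2.55]. Speed limits (rad/s): [2.57, 2.57, 3.14, 3.14, 3.14, 3.14].

INTERFACE

Orientations are given as a rotation vector (axis times angle).
In Python, from workcell import bot gives the robot as it stands. The module is installed in compiled form; this text tells all that it offers.
- The arm moves only by the tool play_rows, never from a script. Its argument "series" is a list of rows, each an object with "translation": the shift along the tool's x, y, z in m, a list of three; "spin": the turn about the tool's z in units of 5 degrees (1.0 is 5 degrees). In form: [{"translation": [dx, dy, dz], "spin": spin}, ...]. A call has 1 to 5 rows; each row shifts and turns the commanded pose from where the row before left it, along the tool's axes as they then stand; what a row does not reach is not made up. A row lasts 1/10 s, in which the tool goes at most 50 mm and 8.59 degrees, less where a joint would pass 70% of its speed; a pose out of reach is approached as far as the arm can. A call is refused whole if a number of a shift passes 0.05 or a number of a turn 1, either way. A call with a gripper value outside its range is refused whole. "jaw" is the gripper's target within -1 to 1 (fully open at 1, half-way at 0, shut at -1), set as the call begins (left out, the last holds). The fingers move at their own pace and stop on an object; "force" is the grip in N (left out, the last holds). Time passes only in rows, so rows that do not move let the fingers close. It gives the time, the measured TCP pose, the force and the opening at its end, in the units of the state.
- bot.read_state(): the state, without advancing time (a new reading comes with each control period).
- bot.read_camera(name): name is "side" or "top" or "wrist"; returns the picture (400x640x3 uint8, blue, green, red); there is no depth.
- bot.get_calibration(name): a dict with "fov_y" (degrees; the focal length in pixels is half the picture's height over the tangent of half this angle, whatever the lens; pixels are square), "cx", "cy" (the principal point, pixels), "R" (3x3) and "t" (3): a world point X has camera coordinates R X + t. Camera axes: x right, y down, z forward; pixel columns grow to the right and rows downward; lengths in m; the calibration is good to about 2 mm. A picture is of the moment at which its call begins: read the wrist's pose just before it. get_calibration takes no time and is no camera call; for the wrist camera it gives the pose at the moment of the call.
- bot.finish_job(): hands the job in, once; it reports no verdict.
The state is a dict: "time": time; "q": joint angles; "joint_vel": joint speeds; "joint_torque": joint torques, N m; "tool_pos": TCP position; "tcp_rot": TCP orientation; "wrist_force": force on the tool from outside, world axes, zero at the start; "torque": the same for the moment, N m; "width": opening from 0.0 (shut) to 1.0 (fully open).
Only numpy, scipy, OpenCV 4.12 (cv2) and the standard library are available. Lean on these libraries where they do the work, as an engineer would, in place of code of your own. Each camera call takes 0.05 s, during which the arm holds its last target. There are 200 camera calls.

TASK

Push the blue keyed disc round on its spindle with a fingertip until its notch stands over the locating pin in line with the red block, then press the hub straight down until the disc is fully home and flat on its seat with the pin in the notch. Never lift the disc off the fixture, leave the things standing around it where they are, and finish clear of everything.

Things in the scene. Friction and masses are not known exactly. Their poses are not given: they have to be found in the camera images.
- fixture: fixed indexing fixture: plywood board 180 x 180 x 12 mm on the table, origin at the centre of its underside at table height, z up. On its centre axis an aluminium seat, 88 mm across, top 20 mm above the table, and a steel spindle. On the board's own -x side stand the locating pin and a red block (14 x 24 mm, top 26 mm above the table, 68 to 82 mm from the axis, white line on top).
- collar (a joint): brass collar, 44 mm across, on the spindle under the disc, m: 0 = up, carrying the disc 10 mm above the seat; 0.010 = pushed down level with the seat. It slides stiffly (about 4 to 8 N pressed on the hub) and stays where it is pushed.
- pin_top (a point): round top of the steel locating pin, 8 mm across, 52 mm from the spindle axis towards the fixture's -x, 28 mm above the table; fixed. Hidden under the disc until the notch is over it; the red block stands just outside it in the same direction.
- disc: loose blue disc, 120 x 8 mm, 0.25 kg, origin at the centre of its underside, z up. Its blind bore sits on the spindle; it turns endlessly with under 3 N at the peg and stays where left. Underside 30 mm above the table at the start (2 mm over the pin), 20 mm when home, possible only with the pin in the notch. Notch towards its own -x, black finger peg +x, hub 32 mm across in the middle.
- hub_top (a point): centre of the flat top of the disc's hub, on the axis, 30 mm above the disc's underside (60 mm above the table at the start, 50 mm when home): the place to press
- notch (a point): middle of the notch, 52 mm from the axis, at the height of the disc's top face. The notch is 14 mm wide with yellow painted lips and reaches from 46 mm radius out to the rim; it passes the 8 mm pin with 3 mm to spare on each side.
- peg_top (a point): centre of the top of the black upright finger peg on the disc, 14 mm across, 16 mm tall above the disc's top face, 44 mm from the axis, opposite the notch: push it sideways to turn the disc
- sanding_block: cork sanding block 65 x 100 x 30 mm, loose, origin at the centre of its underside; leave alone
- offcut: wood offcut 45 x 50 x 40 mm, loose, origin at the centre of its underside; leave alone
- screw_tin: open round tin of screws, 84 mm across, 29 mm high, loose, origin at the centre of its underside; leave alone
- wax_tin: round wax tin with red lid, 74 mm across, 40 mm high, loose, origin at the centre of its underside; leave alone

How it is judged:
At the end, for the whole second after the job is handed in: The disc rests on its seat: underside 20 mm above the table (to within 1.7 mm above), level to 0.04 rad, centred on the spindle within 4 mm, the pin in the notch (notch middle within 6 mm of the pin), at rest (z of disc in the frame of fixture between 0.018 and 0.0217 m and angle between disc's own z axis and vertical below 0.04 rad and horizontal distance between notch and pin_top below 0.006 m and horizontal distance between disc and fixture below 0.004 m and linear speed of disc below 0.02 m/s and angular speed of disc below 0.1 rad/s); the robot touches nothing.
It fails at once if the disc was lifted more than 8 mm above its starting height (z of disc in the frame of fixture above 0.038 m).
It fails at once if a bystander was moved by more than 20 mm (distance of any of sanding_block, offcut, screw_tin, wax_tin from where it was at the start of the episode above 0.02 m).
It also fails if it takes over 54 s, if anything falls off the work surface, if the arm or the gripper's body presses on something with over 40 N, if the wrist force passes 120 N, or if a joint passes its speed limit or range.

## Working session

There is one attempt and no reset: what is moved stays moved. The work goes in short steps, Python scripts to look and compute and a tool call to move; the robot and the scene stay as the last step left them, time stands still between calls to the robot, and variables do not carry over. Pictures are saved under pics/ and viewed, about 8 in all and at most 12, crops included, and the job is handed in when it is done.

Besides the shell and the picture viewer there is one more tool, called after "Request:" as name(argument=value, ...) on one line, values as JSON. play_rows: Moves the arm, as the interface text tells. Its arguments: {"type":"object","properties":{"series":{"type":"array","items":{"type":"object","properties":{"translation":{"type":"array","items":{"type":"number"}},"spin":{"type":"number"}}}},"jaw":{"type":"number"},"force":{"type":"number"}},"required":["series"]}

```bash
mkdir -p pics; cat > h.py <<'E'
import numpy as np, cv2
from workcell import bot
def ray(c,u,v,z):
    f=200/np.tan(np.radians(c["fov_y"])/2)
    R=np.array(c["R"]);t=np.array(c["t"])
    d=R.T@np.array([(u-c["cx"])/f,(v-c["cy"])/f,1]);o=-R.T@t
    return o+d*(z-o[2])/d[2]
def proj(c,X):
    f=200/np.tan(np.radians(c["fov_y"])/2)
    p=np.array(c["R"])@np.array(X)+np.array(c["t"]);return f*p[0]/p[2]+c["cx"],f*p[1]/p[2]+c["cy"]
E
python3 - <<'E'
from h import *
s=bot.read_state();print(s)
for n in("top","side"):
    i=bot.read_camera(n);cv2.imwrite(f"pics/{n}0.png",i);c=bot.get_calibration(n);print(n,c)
E
```

```text
{'time': 0.0, 'q': array([-1.15088337e+00,  2.64748536e-01,  1.60536245e+00,  1.24418869e-05,
        1.27371662e+00, -3.68575949e-02]), 'joint_vel': array([-0.00155043,  0.00066521, -0.00115254, -0.00094515,  0.00081525,
        0.00037934]), 'joint_torque': array([ 3.86465599e-04, -5.15112376e+01, -3.67314005e+01,  3.48389358e-05,
        1.30702194e-02,  1.86037170e-06]), 'tool_pos': array([ 0.2974116 , -0.6050547 ,  0.19857147]), 'tcp_rot': array([-3.05787761e+00, -7.10769487e-01,  6.49489184e-04]), 'wrist_force': array([ 0.00768521,  0.50829906, -0.46795817]), 'torque': array([ 0.01887896,  0.04239681, -0.01907439]), 'width': 0.9993232044666063}
top {'fov_y': 50.21265122272288, 'cx': 319.8244830039282, 'cy': 200.97514485217349, 'R': array([[ 0.02276817, -0.99970736, -0.00817302],
       [-0.99504791, -0.02186935, -0.09696071],
       [ 0.0967536 ,  0.01034016, -0.99525465]]), 't': array([0.0101463 , 0.59709568, 0.92389625])}
side {'fov_y': 43.64811337472821, 'cx': 318.60766325411015, 'cy': 204.5210281880812, 'R': array([[-0.84087234, -0.54112661, -0.0107567 ],
       [-0.20677903,  0.33955978, -0.91757375],
       [ 0.50017612, -0.76933813, -0.39742006]]), 't': array([0.52933654, 0.17333746, 0.92519647])}
```

View pics/top0.png

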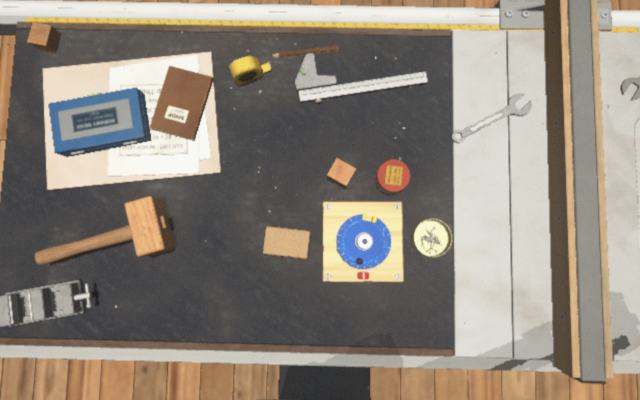

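View pics/side0.png

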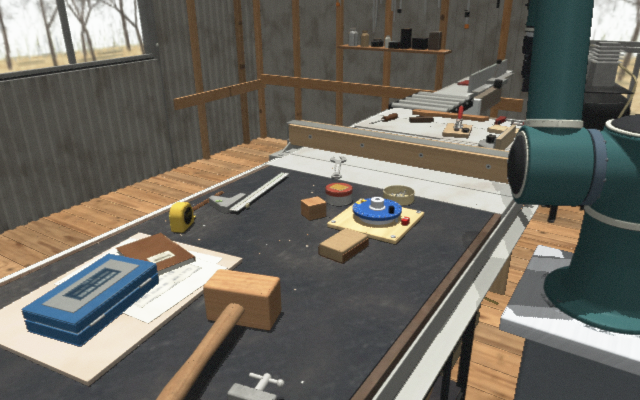

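The top view shows the disc centred near (364,240), the peg at about (360,262), the yellow notch lips at about (369,217) and the red block at (363,275). The notch is roughly opposite the pin. The side view agrees.

```bash
cat > m.py <<'E'
from h import *
def blob(m,lo=8):
    n,l,s,c=cv2.connectedComponentsWithStats(m.astype(np.uint8))
    return [(s[i,4],c[i].round(1)) for i in range(1,n) if s[i,4]>=lo]
def measure(im,c,roi):
    x0,y0,x1,y1=roi;h=cv2.cvtColor(im,cv2.COLOR_BGR2HSV);H,S,V=[h[...,k].astype(int) for k in range(3)]
    r=np.zeros(H.shape,bool);r[y0:y1,x0:x1]=1
    M={"blue":((H>95)&(H<130)&(S>120)&(V>50),.038),"red":(((H<6)|(H>172))&(S>140)&(V>70),.026),"yellow":((H>20)&(H<33)&(S>165)&(V>120),.038),"black":((V<60),.054),"white":((S<45)&(V>140),.060)}
    for k,(m,z) in M.items():
        for a,p in blob(m&r):print(k,a,p,ray(c,*p,z)[:2].round(4))
if __name__=="__main__":
    im=cv2.imread("pics/top0.png");c=bot.get_calibration("top");measure(im,c,(322,202,404,283))
    cv2.imwrite("pics/topc.png",cv2.resize(im[150:300,220:460],None,fx=3.3,fy=3.3,interpolation=cv2.INTER_CUBIC))
    for n,u,v,z in(("cork",287,242,.03),("offcut",341,171,.04),("wax",393,175,.04),("screw",433,237,.029)):print(n,ray(c,u,v,z).round(3))
E
python3 m.py
```

```text
blue 1725 [363.1 241.9] [ 0.5079 -0.0734]
red 23 [359.6 275.4] [ 0.4344 -0.0677]
red 20 [366.4 275.3] [ 0.435  -0.0827]
white 21 [327.5 206.4] [0.5823 0.0064]
white 22 [396.5 206.3] [ 0.5858 -0.1422]
white 13 [344.2 222.2] [ 0.5491 -0.0302]
white 12 [379.8 220.1] [ 0.5553 -0.1066]
white 10 [368.5 220.7] [ 0.5534 -0.0823]
white 233 [363.4 241. ] [ 0.5098 -0.0719]
white 10 [336.  240.5] [ 0.5095 -0.0134]
white 18 [384.  258.7] [ 0.4733 -0.1162]
white 22 [327.5 276.1] [0.4339 0.0032]
white 21 [397.9 276.2] [ 0.4371 -0.146 ]
cork [0.504 0.094 0.03 ]
offcut [ 0.664 -0.022  0.04 ]
wax [ 0.657 -0.137  0.04 ]
screw [ 0.522 -0.228  0.029]
```

View pics/topc.png

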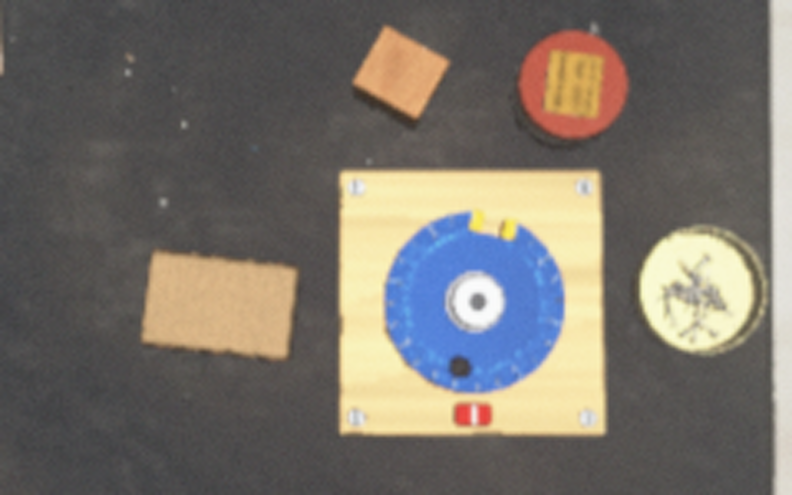

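The crop shows the hub at about (364,241), the peg at (359.4,261.2) and the lip midpoint at (369.4,218.5), all in full-picture pixels. Next I'll work out the angles and the approach rows.

```bash
cat > plan.py <<'E'
from h import *
from scipy.spatial.transform import Rotation as Ro
def plan(tgt,yaw,n=5,step=.048,maxspin=5):
    """next n rows from the measured pose towards tgt (m), yaw (deg, world angle of tool x)"""
    s=bot.read_state();p=s["tool_pos"].copy();R=Ro.from_rotvec(s["tcp_rot"]).as_matrix()
    y=np.degrees(np.arctan2(R[1,0],R[0,0]));print("t",round(s["time"],2),"pos",p.round(4),"yaw",y.round(1),"q6",s["q"][5].round(2),"F",s["wrist_force"].round(1))
    e=(yaw-y) if abs(yaw-y)<200 else (yaw-y+180)%360-180;k=0
    for i in range(n):
        d=np.array(tgt)-p;L=np.linalg.norm(d);d=d*min(1,step/max(L,1e-9));a=np.radians(y)
        t=np.array([np.cos(a)*d[0]+np.sin(a)*d[1],np.sin(a)*d[0]-np.cos(a)*d[1],-d[2]])
        w=np.clip(e,-maxspin,maxspin);print(t.round(3),round(-w/5,2));p=p+d;y+=w;e-=w
        if abs(e)<.2 and np.linalg.norm(np.array(tgt)-p)<5e-4:break
E
python3 - <<'E'
from h import *
c=bot.get_calibration("top")
S=np.array([ray(c,u,v,.012)[:2] for u,v in((327.5,206.4),(396.5,206.3),(327.5,276.1),(397.9,276.2))])
print("axis screws",S.mean(0).round(4)); d=S[:2].mean(0)-S[2:].mean(0);print("fixture yaw",np.degrees(np.arctan2(d[1],d[0])).round(1))
h=ray(c,364.2,241.2,.06)[:2];p=ray(c,359.4,261.2,.054)[:2];n=ray(c,369.4,218.5,.038)[:2];r=ray(c,363.3,275.8,.026)[:2]
a=lambda x,o:np.degrees(np.arctan2(*(x-o)[::-1])).round(1)
o=(h+S.mean(0))/2
for k,x in(("hub",h),("peg",p),("notch",n),("red",r)):print(k,x.round(4),a(x,o),np.hypot(*(x-o)).round(4))
from plan import plan
plan((.46,-.10,.2),175,n=12)
E
```

```text
axis screws [ 0.5101 -0.074 ]
fixture yaw 1.3
hub [ 0.5094 -0.0737] 152.6 0.0004
peg [ 0.4665 -0.0645] 167.8 0.0442
notch [ 0.5595 -0.0866] -14.3 0.0514
red [ 0.4337 -0.0759] -178.5 0.076
t 0.1 pos [ 0.2974 -0.6051  0.1987] yaw 26.2 q6 -0.04 F [-0.7  0.5  0.3]
[ 0.033 -0.035 -0.   ] -1.0
[ 0.036 -0.031 -0.   ] -1.0
[ 0.039 -0.028 -0.   ] -1.0
[ 0.041 -0.025 -0.   ] -1.0
[ 0.043 -0.021 -0.   ] -1.0
[ 0.045 -0.017 -0.   ] -1.0
[ 0.046 -0.013 -0.   ] -1.0
[ 0.047 -0.009 -0.   ] -1.0
[ 0.048 -0.005 -0.   ] -1.0
[ 0.048 -0.001 -0.   ] -1.0
[ 0.048  0.003 -0.   ] -1.0
[ 0.003  0.    -0.   ] -1.0
```

Request:
play_rows(series=[{"translation":[0.033,-0.035,0],"spin":-1},{"translation":[0.036,-0.031,0],"spin":-1},{"translation":[0.039,-0.028,0],"spin":-1},{"translation":[0.041,-0.025,0],"spin":-1},{"translation":[0.043,-0.021,0],"spin":-1}], jaw=-1)

```text
time: 0.6
tool_pos: [0.3706, -0.3756, 0.1993]
tcp_rot: [-2.831, -1.361, 0.0]
wrist_force: [0.5, -0.8, -0.3]
width: 0.143
```

Request:
play_rows(series=[{"translation":[0.045,-0.017,0],"spin":-1},{"translation":[0.046,-0.013,0],"spin":-1},{"translation":[0.047,-0.009,0],"spin":-1},{"translation":[0.048,-0.005,0],"spin":-1},{"translation":[0.048,-0.001,0],"spin":-1}])

```text
time: 1.1
tool_pos: [0.4445, -0.1473, 0.1996]
tcp_rot: [-2.469, -1.942, -0.0]
wrist_force: [0.5, 0.6, -0.1]
width: 0.001
```

Request:
play_rows(series=[{"translation":[0.048,0.003,0],"spin":-1},{"translation":[0.003,0,0],"spin":-1},{"translation":[0,0,0],"spin":-1},{"translation":[0,0,0],"spin":-1},{"translation":[0,0,0],"spin":-1}])

```text
time: 1.6
tool_pos: [0.459, -0.0999, 0.1994]
tcp_rot: [-1.989, -2.431, 0.001]
wrist_force: [0.5, -0.7, -0.1]
width: 0.002
```

Request:
play_rows(series=[{"translation":[0,0,0],"spin":-1},{"translation":[0,0,0],"spin":-1},{"translation":[0,0,0],"spin":-1},{"translation":[0,0,0],"spin":-1},{"translation":[0,0,0],"spin":-1}])

```text
time: 2.1
tool_pos: [0.4589, -0.1003, 0.1994]
tcp_rot: [-1.416, -2.803, 0.0]
wrist_force: [1.0, -0.1, 0.1]
width: -0.001
```

Request:
play_rows(series=[{"translation":[0,0,0],"spin":-1},{"translation":[0,0,0],"spin":-1},{"translation":[0,0,0],"spin":-1},{"translation":[0,0,0],"spin":-1},{"translation":[0,0,0],"spin":-1}])

```text
time: 2.6
tool_pos: [0.4589, -0.1003, 0.1993]
tcp_rot: [-0.776, -3.043, 0.0]
wrist_force: [0.6, 0.3, -0.9]
width: 0.001
```

Request:
play_rows(series=[{"translation":[0,0,0],"spin":-1},{"translation":[0,0,0],"spin":-1},{"translation":[0,0,0],"spin":-1},{"translation":[0,0,0],"spin":-1},{"translation":[0,0,0],"spin":-1}])

```text
time: 3.1
tool_pos: [0.4589, -0.1003, 0.1994]
tcp_rot: [-0.099, -3.139, -0.0]
wrist_force: [0.0, 0.5, -0.2]
width: 0.003
```

Request:
play_rows(series=[{"translation":[-0.006,0,0.045],"spin":0},{"translation":[0,0,0.045],"spin":0},{"translation":[0,0,0.04],"spin":0},{"translation":[0,0,0.015],"spin":0},{"translation":[0,0,0.01],"spin":0}])

```text
time: 3.6
tool_pos: [0.4632, -0.1002, 0.0423]
tcp_rot: [-0.105, -3.135, -0.002]
wrist_force: [0.4, -0.3, 0.1]
width: -0.004
```

```bash
python3 - <<'E'
from h import *
from plan import plan
plan((.4645,-.09,.044),175)
i=bot.read_camera("wrist");cv2.imwrite("pics/w1.png",i)
E
```

```text
t 3.6 pos [ 0.4632 -0.1002  0.0423] yaw 176.2 q6 -1.77 F [ 0.4 -0.3  0.1]
[-0.001  0.01  -0.002] 0.23
```

View pics/w1.png

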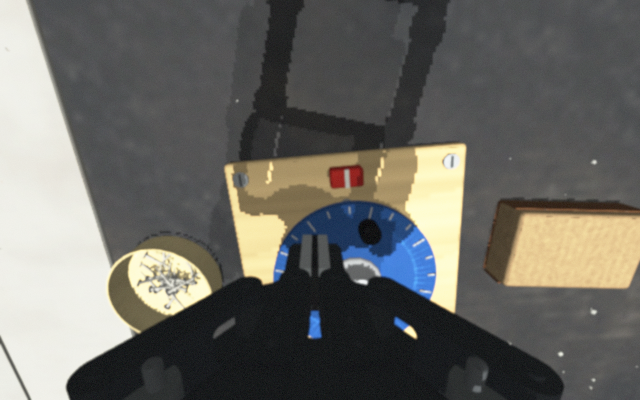

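The fingertip is down beside the peg with clear space around it: the peg is at (370,231) and the shut fingers at about (315,250). Now I start the orbital push.

Request:
play_rows(series=[{"translation":[0.001,0.007,-0.002],"spin":0.9},{"translation":[0.001,0.007,0],"spin":0.9},{"translation":[0.0015,0.0039,0],"spin":1},{"translation":[0.0015,0.0039,0],"spin":1},{"translation":[0.0015,0.0039,0],"spin":1}])

```text
time: 4.15
tool_pos: [0.4655, -0.0744, 0.0484]
tcp_rot: [0.76, 3.045, 0.0]
wrist_force: [-0.6, 0.2, 0.2]
width: -0.004
```

Request:
play_rows(series=[{"translation":[0.0015,0.0039,0],"spin":1},{"translation":[0.0015,0.0039,0],"spin":1},{"translation":[0.0015,0.0039,0],"spin":1},{"translation":[0.0015,0.0039,0],"spin":1},{"translation":[0.0015,0.0039,0],"spin":1}])

```text
time: 4.65
tool_pos: [0.4716, -0.0544, 0.0485]
tcp_rot: [1.401, 2.809, 0.001]
wrist_force: [-0.2, -0.7, 0.8]
width: -0.001
```

```bash
cat > st.py <<'E'
from h import *
from scipy.spatial.transform import Rotation as Ro
s=bot.read_state();R=Ro.from_rotvec(s["tcp_rot"]).as_matrix();d=s["tool_pos"]-[.5098,-.0739,0]
print("t",s["time"],"yaw",np.degrees(np.arctan2(R[1,0],R[0,0])).round(1),"in tool frame",(R[:,0]@d).round(4),(R[:,1]@d).round(4),"z",d[2].round(4),s["wrist_force"].round(1),s["q"][5].round(2))
E
python3 st.py; python3 -c "
from h import *
cv2.imwrite('pics/w2.png',np.hstack([cv2.resize(bot.read_camera('wrist')[100:400],(512,240)),cv2.resize(bot.read_camera('side')[170:260,310:450],(280,240)[:2])]))"
```

```text
t 4.65 yaw 127.0 in tool frame 0.0384 -0.0187 z 0.0485 [-0.2 -0.7  0.8] -0.81
```

View pics/w2.png

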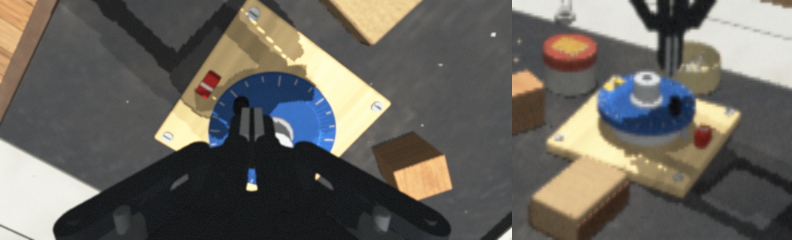

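In this picture the peg is at (240,102), now to the left of the fingertips. The fingers may have slipped past it, so I'll measure where it is.

```bash
python3 - <<'E'
from h import *
c=bot.get_calibration("wrist");o=np.array([.5098,-.0739])
s=bot.read_state();T=s["tool_pos"];print(T)
for k,u,v,z in(("peg",300,227,.054),("red",208/.8,100+84/.8,.026)):
    x=ray(c,u,v,z)[:2];d=x-o;print(k,x.round(4),np.degrees(np.arctan2(d[1],d[0])).round(1),np.hypot(*d).round(4))
print("cam",(-np.array(c["R"]).T@np.array(c["t"])).round(3),"tcp px",proj(c,T))
i=bot.read_camera("wrist");cv2.imwrite("pics/w3.png",cv2.resize(i[170:330,220:400],None,fx=3.3,fy=3.3,interpolation=cv2.INTER_CUBIC))
E
```

```text
[ 0.47171152 -0.0543317   0.04837223]
peg [ 0.4631 -0.0589] 162.2 0.049
red [ 0.4353 -0.0733] 179.6 0.0745
cam [0.426 0.006 0.222] tcp px (np.float64(314.83299217389845), np.float64(225.68334162369766))
```

View pics/w3.png

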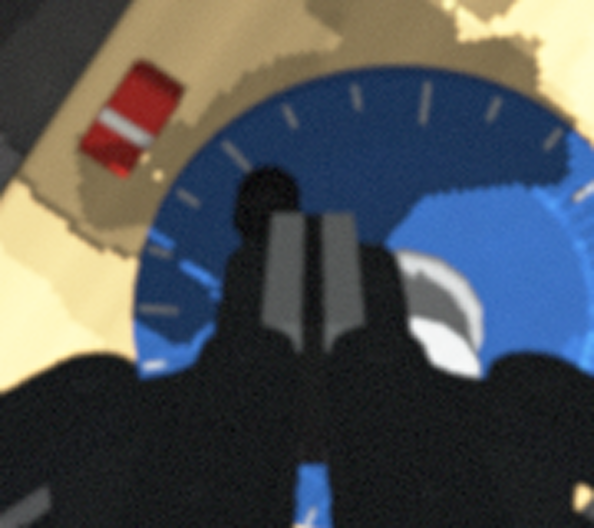

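```bash
python3 - <<'E'
from h import *
s=bot.read_state();T=s["tool_pos"];t=np.radians(127);X=np.array([np.cos(t),np.sin(t),0])
cs,cw=bot.get_calibration("side"),bot.get_calibration("wrist")
for z in(.0484,.055,.06,.066):
  for x in(0,.011):
    P=T+X*x;P[2]=z;print(z,x,"side",np.round(proj(cs,P),1),"wrist",np.round(proj(cw,P),1))
print("hub side",np.round(proj(cs,[.5098,-.0739,.06]),1),"peg",np.round(proj(cs,[.4665,-.0645,.054]),1))
i=bot.read_camera("side");cv2.imwrite("pics/s3.png",cv2.resize(i[150:250,320:450],None,fx=5,fy=5,interpolation=cv2.INTER_CUBIC))
E
```

```text
0.0484 0 side [386.9 210. ] wrist [314.8 225.8]
0.0484 0.011 side [387.9 211.9] wrist [314.9 210.4]
0.055 0 side [387.1 207.4] wrist [314.8 229.9]
0.055 0.011 side [388.  209.3] wrist [314.9 214.1]
0.06 0 side [387.1 205.5] wrist [314.9 233.2]
0.06 0.011 side [388.1 207.4] wrist [314.9 217. ]
0.066 0 side [387.3 203.2] wrist [314.9 237.4]
0.066 0.011 side [388.2 205. ] wrist [315.  220.7]
hub side [376.2 199.5] peg [390.7 206.8]
```

View pics/s3.png

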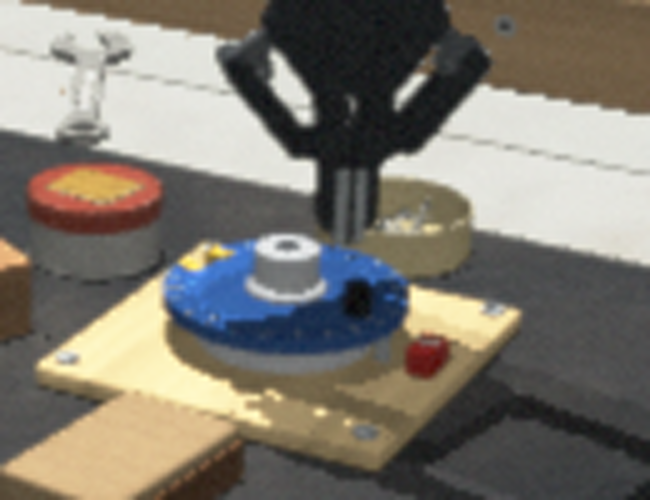

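```bash
python3 - <<'E'
from h import *
cs,cw=bot.get_calibration("side"),bot.get_calibration("wrist")
def tri(a,b):
    A=[];
    for c,(u,v) in((cs,a),(cw,b)):
        p=ray(c,u,v,0);o=-np.array(c["R"]).T@np.array(c["t"]);d=(p-o)/np.linalg.norm(p-o);A.append((np.eye(3)-np.outer(d,d),o))
    M=sum(m for m,_ in A);x=np.linalg.solve(M,sum(m@o for m,o in A))
    return x.round(4),[np.linalg.norm(m@(x-o)).round(4) for m,o in A]
print("tip",tri((389,198.6),(315,234)))
print("peg",tri((320+357/5,150+288/5),(301,231)))
print("red",tri((320+428/5,150+345/5),(220+130/3.3,170+120/3.3)))
print("q",bot.read_state()["q"].round(3))
E
```

```text
tip (array([ 0.4646, -0.0468,  0.082 ]), [np.float64(0.0005), np.float64(0.0005)])
peg (array([ 0.464 , -0.0612,  0.0539]), [np.float64(0.0007), np.float64(0.0007)])
red (array([ 0.4334, -0.0756,  0.0255]), [np.float64(0.0017), np.float64(0.0017)])
q [-0.168  0.034  2.171 -0.     0.935 -0.819]
```

Triangulating from the side and wrist views puts the visible fingertip at z≈0.081 while the reported TCP is at 0.048. The peg and red block come out at their correct heights. So the real tips are about 33 mm higher than the reported TCP, and the fingers passed over the peg. I'll go back and descend lower, checking as I go.

```bash
python3 -c "
from plan import plan
plan((.4632,-.102,.048),172,n=10,step=.0065)"
```

```text
t 4.85 pos [ 0.4711 -0.0546  0.0479] yaw 127.3 q6 -0.82 F [-0.2  0.6  0.2]
[-0.004 -0.005 -0.   ] -1.0
[-0.004 -0.005 -0.   ] -1.0
[-0.004 -0.005 -0.   ] -1.0
[-0.003 -0.006 -0.   ] -1.0
[-0.003 -0.006 -0.   ] -1.0
[-0.002 -0.006 -0.   ] -1.0
[-0.001 -0.006 -0.   ] -1.0
[-0.    -0.003 -0.   ] -1.0
[ 0.  0. -0.] -0.94
```

Request:
play_rows(series=[{"translation":[-0.004,-0.005,0],"spin":-1},{"translation":[-0.004,-0.005,0],"spin":-1},{"translation":[-0.004,-0.005,0],"spin":-1},{"translation":[-0.003,-0.006,0],"spin":-1},{"translation":[-0.003,-0.006,0],"spin":-1}])

```text
time: 5.35
tool_pos: [0.4652, -0.0871, 0.0473]
tcp_rot: [0.747, 3.051, -0.0]
wrist_force: [-0.6, -0.4, 0.7]
width: 0.001
```

Request:
play_rows(series=[{"translation":[-0.002,-0.006,0],"spin":-1},{"translation":[-0.001,-0.006,0],"spin":-1},{"translation":[0,-0.003,0],"spin":-1},{"translation":[0,0,0.005],"spin":-1},{"translation":[0,0,0.005],"spin":0}])

```text
time: 5.85
tool_pos: [0.4622, -0.1021, 0.0373]
tcp_rot: [0.213, 3.133, -0.001]
wrist_force: [0.1, 0.5, -0.3]
width: 0.001
```

Request:
play_rows(series=[{"translation":[0,0,0.004],"spin":0},{"translation":[0,0,0.004],"spin":0},{"translation":[0,0,0.004],"spin":0},{"translation":[0,0,0.004],"spin":0},{"translation":[0,0,0],"spin":0}])

```text
time: 6.35
tool_pos: [0.4611, -0.1013, 0.0201]
tcp_rot: [-0.214, -3.133, -0.0]
wrist_force: [-0.6, -0.2, 0.3]
width: -0.003
```

```bash
python3 st.py; python3 - <<'E'
from h import *
i=bot.read_camera("side");cv2.imwrite("pics/s4.png",cv2.resize(i[150:250,320:450],None,fx=5,fy=5,interpolation=cv2.INTER_CUBIC))
E
```

```text
t 6.35 yaw 172.2 in tool frame 0.0445 -0.0338 z 0.0201 [-0.6 -0.2  0.3] -1.7
```

View pics/s4.png

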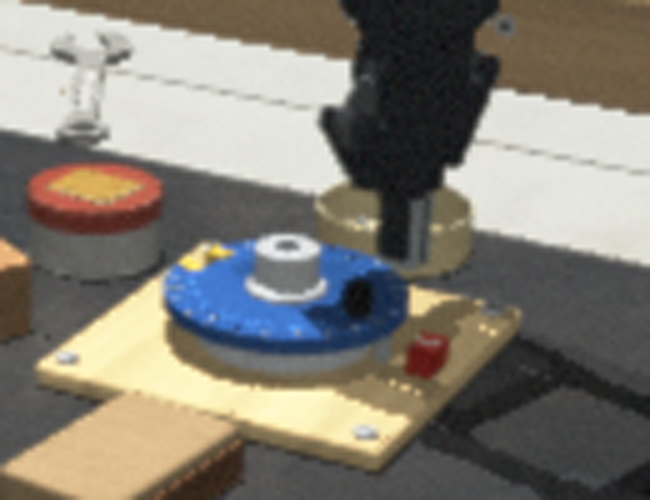

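The tips now show at crop (403,263), above the disc and about 35 mm short of the peg at (357,298). I'll convert that to a height.

```bash
python3 - <<'E'
from h import *
s=bot.read_state();T=s["tool_pos"];c=bot.get_calibration("side");t=np.radians(172.2);X=np.array([np.cos(t),np.sin(t),0]);Y=np.array([X[1],-X[0],0])
for z in(.045,.053,.06):
    for e in(T,T+.011*X,T+.009*Y,T-.011*X):
        P=e.copy();P[2]=z;print(z,(np.array(proj(c,P))-[320,150])*5//1)
E
```

```text
0.045 [395. 277.]
0.045 [414. 282.]
0.045 [385. 282.]
0.045 [375. 271.]
0.053 [395. 262.]
0.053 [415. 267.]
0.053 [385. 267.]
0.053 [376. 256.]
0.06 [396. 248.]
0.06 [416. 254.]
0.06 [386. 254.]
0.06 [377. 243.]
```

Request:
play_rows(series=[{"translation":[0,0,0.005],"spin":0},{"translation":[0,0,0.004],"spin":0},{"translation":[0,0.008,0],"spin":0},{"translation":[0,0.008,0],"spin":0},{"translation":[0.0018,0.004,0],"spin":1}])

```text
time: 6.9
tool_pos: [0.463, -0.0806, 0.012]
tcp_rot: [0.353, 3.121, 0.0]
wrist_force: [0.5, -0.4, -0.3]
width: 0.004
```

Request:
play_rows(series=[{"translation":[0.0018,0.0039,0],"spin":1},{"translation":[0.0018,0.0039,0],"spin":1},{"translation":[0.0018,0.0039,0],"spin":1},{"translation":[0.0018,0.0039,0],"spin":1},{"translation":[0.0018,0.0039,0],"spin":1}])

```text
time: 7.4
tool_pos: [0.4624, -0.0596, 0.0122]
tcp_rot: [1.022, 2.97, -0.0]
wrist_force: [0.1, -0.9, 0.2]
width: -0.003
```

```bash
python3 st.py; cat > peg.py <<'E'
from h import *
from m import measure
c=bot.get_calibration("top");i=bot.read_camera("top");cv2.imwrite("pics/topnow.png",i)
h=cv2.cvtColor(i,cv2.COLOR_BGR2HSV).astype(int);H,S,V=h[...,0],h[...,1],h[...,2]
o=np.array([.5098,-.0739])
from m import blob
m=(H>20)&(H<33)&(S>165)&(V>120);r=np.zeros(H.shape,bool)
vv,uu=np.mgrid[:400,:640];cu,cv_=proj(c,[o[0],o[1],.034]);rr=np.hypot(uu-cu,vv-cv_)
for a,p in blob(m&(rr<30),3):
    d=ray(c,*p,.036)[:2]-o;print("yel",a,p,np.degrees(np.arctan2(d[1],d[0])).round(1),np.hypot(*d).round(4))
E
python3 peg.py
```

```text
t 7.4 yaw 142.0 in tool frame 0.0462 -0.0179 z 0.0122 [ 0.1 -0.9  0.2] -1.09
```

```bash
python3 - <<'E'
import cv2
for f in("top0","topnow"):
    h=cv2.cvtColor(cv2.imread(f"pics/{f}.png"),cv2.COLOR_BGR2HSV)
    print(f);[print([tuple(map(int,h[v,u])) for u in range(362,378,2)]) for v in(216,218,220)]
h=cv2.cvtColor(cv2.imread("pics/top0.png"),cv2.COLOR_BGR2HSV);print("board",h[206,340],h[260,330])
E
```

```text
top0
[(114, 28, 184), (27, 148, 248), (25, 124, 243), (23, 78, 246), (24, 78, 246), (24, 90, 234), (27, 112, 247), (26, 95, 245)]
[(26, 83, 209), (27, 160, 247), (25, 103, 246), (22, 83, 245), (22, 83, 243), (22, 133, 192), (27, 161, 248), (24, 44, 210)]
[(110, 122, 198), (120, 12, 177), (12, 31, 213), (17, 43, 223), (22, 70, 240), (26, 155, 222), (27, 159, 248), (105, 19, 188)]
topnow
[(109, 147, 217), (109, 155, 215), (110, 149, 211), (110, 124, 214), (109, 147, 213), (111, 108, 207), (24, 50, 223), (25, 88, 244)]
[(109, 148, 217), (109, 155, 216), (109, 154, 214), (109, 157, 213), (109, 156, 214), (111, 85, 183), (27, 122, 241), (27, 155, 248)]
[(108, 154, 224), (108, 159, 222), (107, 153, 225), (108, 156, 221), (109, 153, 209), (27, 129, 226), (28, 163, 249), (26, 118, 248)]
board [ 24  70 249] [ 26  66 248]
```

The disc is turning. I'll fix the yellow threshold and carry on.

```bash
sed -i 's/^m=.*;r=/m=(H>=22)\&(H<=31)\&(S>=120)\&(V>150);r=/' peg.py; sed -i 's/^for a,p in/bs=blob(m\&(rr<31),3)\nfor a,p in/' peg.py; python3 peg.py
```

```text
yel 16 [375.  219.5] -27.8 0.0541
yel 19 [382.3 225.8] -50.3 0.0538
```

Request:
play_rows(series=[{"translation":[0.0015,0.0039,0],"spin":1},{"translation":[0.0015,0.0039,0],"spin":1},{"translation":[0.0015,0.0039,0],"spin":1},{"translation":[0.0015,0.0039,0],"spin":1},{"translation":[0.0015,0.0039,0],"spin":1}])

```text
time: 8.0
tool_pos: [0.4713, -0.0414, 0.012]
tcp_rot: [1.639, 2.68, -0.0]
wrist_force: [-0.6, -1.1, 0.1]
width: 0.0
```

Request:
play_rows(series=[{"translation":[0.0015,0.0039,0],"spin":1},{"translation":[0.0015,0.0039,0],"spin":1},{"translation":[0.0015,0.0039,0],"spin":1},{"translation":[0.0015,0.0039,0],"spin":1},{"translation":[0.0015,0.0039,0],"spin":1}])

```text
time: 8.5
tool_pos: [0.4874, -0.0285, 0.0119]
tcp_rot: [-2.18, -2.262, 0.001]
wrist_force: [-1.4, -0.9, -0.2]
width: 0.002
```

```bash
python3 st.py;python3 peg.py
```

```text
t 8.5 yaw 92.1 in tool frame 0.0462 -0.0207 z 0.0119 [-1.4 -0.9 -0.2] -0.15
```

Request:
play_rows(series=[{"translation":[0.0015,0.0041,0],"spin":1},{"translation":[0.0015,0.0041,0],"spin":1},{"translation":[0.0015,0.0041,0],"spin":1},{"translation":[0.0015,0.0041,0],"spin":1},{"translation":[0.0015,0.0041,0],"spin":1}])

```text
time: 9.05
tool_pos: [0.5085, -0.0239, 0.0119]
tcp_rot: [-2.616, -1.738, 0.001]
wrist_force: [-0.2, 0.2, 1.7]
width: -0.001
```

Request:
play_rows(series=[{"translation":[0.0015,0.0041,0],"spin":1},{"translation":[0.0015,0.0041,0],"spin":1},{"translation":[0.0015,0.0041,0],"spin":1},{"translation":[0.0015,0.0041,0],"spin":1},{"translation":[0.0015,0.0041,0],"spin":1}])

```text
time: 9.55
tool_pos: [0.5299, -0.0285, 0.0119]
tcp_rot: [-2.931, -1.13, -0.0]
wrist_force: [0.2, 1.7, 0.8]
width: -0.0
```

```bash
python3 st.py;python3 peg.py
```

```text
t 9.55 yaw 42.2 in tool frame 0.0454 -0.0202 z 0.0119 [0.2 1.7 0.8] 0.73
yel 16 [377.  262.5] -146.4 0.0552
```

Request:
play_rows(series=[{"translation":[0.0016,0.004,0],"spin":1},{"translation":[0.0016,0.004,0],"spin":1},{"translation":[0.0016,0.004,0],"spin":1},{"translation":[0.0016,0.004,0],"spin":1},{"translation":[0.0016,0.004,0],"spin":1}])

```text
time: 10.1
tool_pos: [0.5473, -0.0412, 0.012]
tcp_rot: [-3.106, -0.471, -0.0]
wrist_force: [0.6, 0.8, 0.1]
width: 0.002
```

Request:
play_rows(series=[{"translation":[0.0016,0.004,0],"spin":1},{"translation":[0.0016,0.004,0],"spin":1},{"translation":[0,0,0],"spin":0}])

```text
time: 10.4
tool_pos: [0.5526, -0.0486, 0.012]
tcp_rot: [3.135, 0.202, 0.001]
wrist_force: [0.5, -0.5, 0.0]
width: 0.003
```

```bash
python3 st.py;python3 peg.py
```

```text
t 10.4 yaw 7.4 in tool frame 0.0457 -0.0196 z 0.012 [ 0.5 -0.5  0. ] 1.31
yel 17 [371.2 265.8] -161.4 0.0563
yel 12 [360.9 265.9] 175.3 0.0543
```

The notch is at -173.1° and the pin direction is about -178.6°, so there are about 5.5° to go.

Request:
play_rows(series=[{"translation":[0.0008,0.0021,0],"spin":0.5},{"translation":[0.0008,0.0021,0],"spin":0.5},{"translation":[0,0,0],"spin":0}])

```text
time: 10.75
tool_pos: [0.5541, -0.0524, 0.0118]
tcp_rot: [-3.141, -0.065, 0.0]
wrist_force: [-0.1, 0.4, -0.5]
width: 0.003
```

```bash
python3 st.py;python3 peg.py; python3 - <<'E'
from h import *
i=cv2.imread("pics/topnow.png")
cv2.imwrite("pics/z1.png",cv2.resize(i[225:290,325:405],None,fx=7,fy=7,interpolation=cv2.INTER_CUBIC))
E
```

```text
t 10.75 yaw 2.4 in tool frame 0.0452 -0.0197 z 0.0118 [-0.1  0.4 -0.5] 1.39
yel 16 [359.3 265.4] 171.5 0.0537
```

View pics/z1.png

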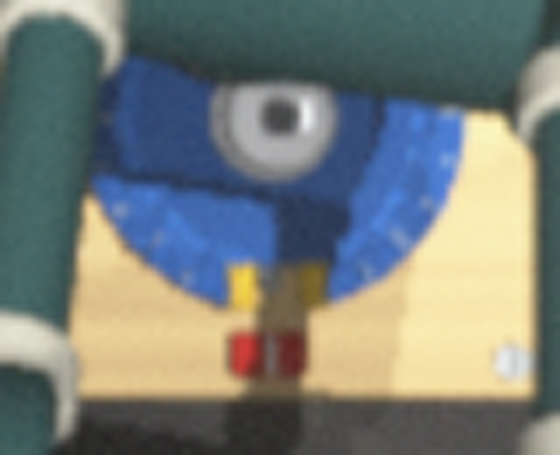

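The lips are at crop x 243 and 315 (middle 279) and the block's line is at 268. With the projection accounted for, about 1.7° remains, so I'll give it a small final nudge, back off and rise.

Request:
play_rows(series=[{"translation":[0.0006,0.0017,0],"spin":0.35},{"translation":[0,0,0],"spin":0},{"translation":[0,-0.008,0],"spin":0},{"translation":[0,0,-0.03],"spin":0},{"translation":[0,0,-0.03],"spin":0}])

```text
time: 11.3
tool_pos: [0.5532, -0.0454, 0.0711]
tcp_rot: [-3.141, -0.013, 0.006]
wrist_force: [-0.2, -0.1, 0.8]
width: -0.0
```

```bash
sed -i 's/(S>=120)&(V>150)/(S>=120)\&(V>90)/' peg.py; python3 st.py;python3 peg.py; python3 -c "
from plan import plan
plan((.5098,-.0739,.055),2)"
```

```text
t 11.3 yaw 0.5 in tool frame 0.0434 -0.0281 z 0.0711 [-0.2 -0.1  0.8] 1.44
yel 19 [358.6 265.3] 169.8 0.0538
yel 14 [368.2 265.4] -167.8 0.0539
t 11.35 pos [ 0.5581 -0.0461  0.0777] yaw 0.5 q6 1.44 F [1.7 0.1 3.6]
[-0.039  0.022  0.018] -0.3
[-0.01   0.005  0.005] -0.0
```

The notch is at 181.0° against the pin at 181.4°, so it is aligned. Now I move over the hub.

Request:
play_rows(series=[{"translation":[-0.024,0.014,0],"spin":0},{"translation":[-0.024,0.014,0],"spin":0},{"translation":[0,0,0.02],"spin":0},{"translation":[0,0,0.015],"spin":0},{"translation":[0,0,0],"spin":0}])

```text
time: 11.85
tool_pos: [0.5047, -0.074, 0.0348]
tcp_rot: [-3.141, -0.012, 0.007]
wrist_force: [0.3, 0.5, -0.5]
width: 0.002
```

```bash
python3 st.py; python3 -c "
from plan import plan
plan((.5098,-.0739,.034),1)"
```

```text
t 11.85 yaw 0.4 in tool frame -0.0052 -0.0 z 0.0348 [ 0.3  0.5 -0.5] 1.37
t 11.85 pos [ 0.5047 -0.074   0.0348] yaw 0.4 q6 1.37 F [ 0.3  0.5 -0.5]
[ 0.005 -0.     0.001] -0.11
```

Request:
play_rows(series=[{"translation":[0.005,0,0],"spin":0},{"translation":[0,0,0.003],"spin":0},{"translation":[0,0,0.003],"spin":0},{"translation":[0,0,0.002],"spin":0},{"translation":[0,0,0.002],"spin":0}])

```text
time: 12.35
tool_pos: [0.5125, -0.0745, 0.0273]
tcp_rot: [3.142, 0.012, 0.001]
wrist_force: [-0.9, 0.7, 4.2]
width: 0.003
```

Request:
play_rows(series=[{"translation":[0,0,0.002],"spin":0},{"translation":[0,0,0.002],"spin":0},{"translation":[0,0,0.001],"spin":0},{"translation":[0,0,0],"spin":0}])

```text
time: 12.75
tool_pos: [0.5125, -0.0745, 0.0219]
tcp_rot: [-3.141, -0.011, -0.001]
wrist_force: [0.8, 0.3, 2.0]
width: -0.003
```

```bash
python3 st.py
```

```text
t 12.75 yaw 0.4 in tool frame 0.0027 0.0006 z 0.0219 [0.8 0.3 2. ] 1.37
```

Request:
play_rows(series=[{"translation":[0,0,0.001],"spin":0},{"translation":[0,0,0.001],"spin":0},{"translation":[0,0,0.001],"spin":0},{"translation":[0,0,0.001],"spin":0},{"translation":[0,0,0],"spin":0}])

```text
time: 13.25
tool_pos: [0.5125, -0.0745, 0.0186]
tcp_rot: [-3.142, -0.012, -0.001]
wrist_force: [-0.8, 2.0, 9.6]
width: 0.002
```

Request:
play_rows(series=[{"translation":[0,0,0.001],"spin":0},{"translation":[0,0,0.001],"spin":0},{"translation":[0,0,0],"spin":0}])

```text
time: 13.55
tool_pos: [0.5125, -0.0745, 0.0186]
tcp_rot: [-3.141, -0.012, 0.0]
wrist_force: [-7.7, 2.3, 23.4]
width: -0.0
```

It has stopped firmly after roughly 9–10 mm of travel with the force rising, which is far beyond the 2 mm at which the pin would have blocked it. I'll lift clear and check.

Request:
play_rows(series=[{"translation":[0,0,0],"spin":0},{"translation":[0,0,-0.005],"spin":0},{"translation":[0,0,-0.02],"spin":0},{"translation":[0,0,-0.045],"spin":0},{"translation":[0,0,-0.045],"spin":0}])

```text
time: 14.05
tool_pos: [0.5098, -0.0744, 0.1298]
tcp_rot: [-3.141, -0.012, 0.008]
wrist_force: [1.2, 0.1, 0.2]
width: -0.005
```

Request:
play_rows(series=[{"translation":[-0.045,0,-0.02],"spin":0},{"translation":[-0.045,0.02,0],"spin":0},{"translation":[0,0.045,0],"spin":0},{"translation":[0,0.045,0],"spin":0},{"translation":[0,0.045,0],"spin":0}])

```text
time: 14.55
tool_pos: [0.4219, -0.2313, 0.1503]
tcp_rot: [3.142, 0.012, -0.001]
wrist_force: [0.9, -0.4, -1.2]
width: -0.003
```

```bash
python3 st.py; python3 peg.py; python3 - <<'E'
from h import *
c=bot.get_calibration("side");i=bot.read_camera("side")
a=cv2.resize(i[160:245,325:440],None,fx=4,fy=4,interpolation=cv2.INTER_CUBIC)
b=cv2.resize(cv2.imread("pics/topnow.png")[190:290,320:405],(289,340),interpolation=cv2.INTER_CUBIC)
cv2.imwrite("pics/fin.png",np.hstack([a,b]))
for z in(.05,.06):print("hub top",z,(np.array(proj(c,[.5098,-.0739,z]))-[325,160])*4)
# bystander check: difference of side pictures outside disc
d=cv2.absdiff(i,cv2.imread("pics/side0.png")).max(2)
for n,X in(("cork",(.504,.094,.03)),("offcut",(.664,-.022,.04)),("wax",(.657,-.137,.04)),("screw",(.522,-.228,.029))):
    u,v=map(int,proj(c,X));print(n,d[v-8:v+8,u-8:u+8].mean().round(1))
E
```

```text
t 14.55 yaw 0.5 in tool frame -0.0892 0.1567 z 0.1503 [ 0.9 -0.4 -1.2] 1.01
yel 18 [358.  265.5] 168.6 0.0545
yel 21 [367.6 265.5] -169.2 0.0539
hub top 0.05 [204.39175095 173.07716137]
hub top 0.06 [204.96793516 157.95151666]
cork 6.7
offcut 5.2
wax 6.1
screw 5.5
```

View pics/fin.png

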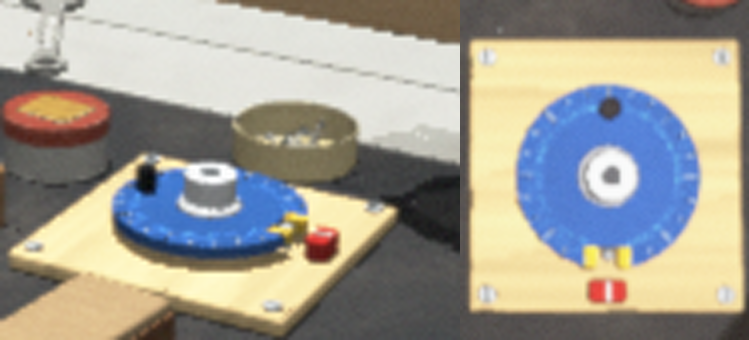

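The right half shows the notch, with the pin in it, lined up with the red block. In the left half the hub top sits at crop (211,172), against a predicted row of 173 when home and 158 when up. The disc looks flat.

```bash
python3 -c "
from h import *
bot.finish_job()"
```

```text
the job is handed in; nothing more can be done
```

I turned the disc about 166° with the shut fingertips against its peg until the notch stood over the pin. I then pressed the hub down until it stopped hard, moved the arm clear and handed the job in at about 14.7 s. No verdict is reported.

**Last checks:**
- **Notch:** it measured about 180° from the world x axis, and the pin is at about 181.4°. That is roughly 1.5 mm at the notch. The last top picture shows the pin inside the notch.
- **Height:** the press stopped after about 9–10 mm of travel, with the force reaching 23 N. In the side view the hub top is within about 1 mm of its home height of 50 mm, and the disc looks flat.
- **Other objects:** the patches of the side picture around the four loose objects barely differ from the start picture, so they did not move.

**What disagreed:**
- **Fingertip height:** the real fingertips were about 33 mm higher than the reported TCP, as triangulated from two cameras. Because of this the first pass went over the peg without touching it, and I corrected the height for the second pass and the press.
- **Last measurements:** the final notch angle changed by about 1° from the reading before pressing (181.0°). Part of that may be the lips now being 10 mm lower than the plane I used. I estimated the final height only from the side picture and the press travel.

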